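Sweep the tray top into the drawer

ROBOT

A 7-joint arm with a two-finger parallel gripper is mounted at the origin on a cart in front of the work surface, level with it; the furniture and walls round the work are solid. World frame = base frame: x ahead of the robot, y to its left, z up, the work surface at z = 0. Lengths are in m, angles in rad, forces in N, time in s.
With the tool pointing down it reaches from about 0.35 to 0.9 m from the base axis. Payload 7.2 kg.
Tool frame: the origin (TCP) lies at the very end of the fingers, on their centre line; the grasp point (between the pads) lies 19 mm behind it; z points along the fingers, y is the line along which they close (so a half turn about z gives the same grasp; the last joint's range is limited). The gripper opens to 85 mm and grips with 20 to 120 N. Pads are 22 mm wide; open, the fingers measure 114 mm over their backs; the gripper's body (76 mm by 85 mm) begins 54 mm behind the grasp point. The pads swing forward as they close: fully open they stand 13 mm farther back than shut.
Start: joints at [-1.277, 0.411, -0.013, 1.596, 0.006, 1.134, -0.082], TCP at [0.221, 0.585, 0.231] pointing down, gripper open.
Joint ranges: [-2.95, 2.95], [-0.29, 1.99], [-1.47, 1.44], [0.14, 2.54], [-1.03, 4.17], [0.13, 1.85], [-2.86, 2.86]. Speed limits (rad/s): [2.39, 2.39, 3.01, 3.01, 3.14, 3.14, 3.14].

INTERFACE

Orientations are given as [roll, pitch, yaw] about the fixed x, y, z axes, in that order (R = Rz(yaw) Ry(pitch) Rx(roll)).
In Python, from workcell import arm, viewer gives the robot as it stands (arm), with the cameras (viewer).
- The arm moves only by the shell command python3 steer.py [FORCE], which reads ROWS from standard input. ROWS is a JSON object whose key "rows" holds a list of rows, 1 to 5 of them, each of 5 numbers: dx, dy, dz in units of 20 mm, then a turn about the tool's z in units of 0.2 rad, then the finger opening in m; each row is the pose to reach, as a shift and turn from the pose commanded when the command began, along the tool's axes at that moment; what a row does not reach only later rows make up. A row lasts 1/8 s, in which the tool goes at most 0.0625 m and 0.188 rad, less where a joint would pass 70% of its speed; a pose out of reach is approached as far as the arm can. The fingers move at their own pace and stop on an object; FORCE is the grip in N (left out, the last holds). Time passes only in rows, so rows that do not move let the fingers close. It prints the time, the measured TCP pose, the force, the opening and the grip force at its end. Input that does not fit is refused with a message, and nothing moves.
- arm.read_state(): the state, without advancing time (a new reading comes with each control period).
- viewer.get_image(name): name is "scene" or "top" or "wrist"; returns the picture (400x640x3 uint8, blue, green, red); there is no depth.
- viewer.camera_params(name): a dict with "intrinsics" (3x3 intrinsics, pixels), "xyz" and "attitude" of the camera in the world. Camera axes: x right, y down, z forward; pixel columns grow to the right and rows downward; lengths in m; the calibration is good to about 2 mm. A picture is of the moment at which its call begins: read the wrist's pose just before it. camera_params takes no time and is no camera call; for the wrist camera it gives the pose at the moment of the call.
- arm.job_done(): hands the job in; it is judged then, once.
The state is a dict: "t": time; "joint_positions": joint angles; "qd": joint speeds; "tau": joint torques, N m; "eef_pos": TCP position; "tcp_rot": TCP orientation; "ft_force": force on the tool from outside, world axes, zero at the start; "torque": the same for the moment, N m; "finger_gap": finger opening in m; "grasp_force": force on a finger pad.
Only numpy, scipy, OpenCV 4.12 (cv2) and the standard library are available. Lean on these libraries where they do the work, as an engineer would, in place of code of your own. Each camera call takes 0.05 s, during which the arm holds its last target. There are 200 camera calls.

TASK

Tidy the little desk organiser: with the fingertips, sweep the eraser, the USB stick and the binder clip off its tray top, over the open front edge, into the drawer that stands open below. Then push the drawer fully shut. Only push the pieces, do not pick them up; leave the pot of paper clips standing where it is on the tray top and do not shift the other things on the desk.

Things in the scene. Friction and masses are not known exactly. Their poses are not given: they have to be found in the camera images.
- organiser: light wooden desk organiser, fixed, 310 wide (its y) x 172 deep (its x), 88 mm high, on the right of the desk. Origin: centre of its underside, on the desk; -x is its open front (turned to the left and towards the robot), z up. The flat tray top is at z = 78 mm; a lip rises 10 mm above it along the back (inner face x = +79 mm) and sides (inner faces y = +-148 mm), none along the front (x = -86 mm)
- tray_edge (a point): middle of the tray top's open front edge, at the height of the tray top (z = 78 mm); axes as the organiser
- drawer (a joint): the drawer under the tray top: metres pulled out, 0 = fully shut, 0.100 = stop; 0.065 to 0.080 open at the start; slides along the organiser's x with about 2 N of friction, has no spring or catch and stays where it is left. This much of it lies open between tray edge and front panel
- drawer_front (a point): middle of the outer face of the drawer's front panel, 35 mm above the desk; moves with the drawer (shut: x = -98 mm of the organiser). Panel 12 mm thick, 310 mm wide, from 6 to 70 mm above the desk; a finger notch 66 mm wide in the middle of its upper edge lowers it to 54 mm there. Pushed along the organiser's +x it shuts the drawer
- drawer_in (a point): centre of the drawer's inner floor, 12 mm above the desk, moves with the drawer; axes as the organiser. Inside, the drawer is 155 mm long (x) and 280 mm wide (y), walls 46 mm high; it runs on under the tray top, whose underside is 60 mm above the drawer floor
- eraser: eraser in a sleeve, 21 x 42 x 13 mm (x, y, z), 18 to 28 g, lying flat on the tray top, its long side within 25 degrees of the organiser's y. Origin: centre of its underside
- usb_stick: USB stick, 18 x 54 x 8 mm (x, y, z), 11 to 17 g, lying flat on the tray top, its long side within 25 degrees of the organiser's y. Origin: centre of its underside
- binder_clip: binder clip, body 20 x 32 x 18 mm (x, y, z), with wire handles up to 34 mm that cannot be felt (push the body), 13 to 20 g, on the tray top. Origin: centre of its underside. The three pieces and the pot stand side by side, about 70 mm apart along the organiser's y, in any order, centres at x = -35 to +20 mm of the organiser
- clip_pot: round pot of paper clips, 58 mm across, 40 mm high, loose, standing on the tray top among the pieces; stays there. Origin: centre of its underside
- mug: mug with handle, 81 x 113 x 101 mm, loose on the desk, farthest left; bystander
- stapler: stapler, 137 x 34 x 46 mm, loose on the desk left of the organiser; bystander
- calculator: pocket calculator, 125 x 78 x 14 mm, loose on the desk left of the organiser; bystander
- tape_roll: roll of tape lying flat, 92 mm across, 48 mm high, loose on the desk behind the organiser; bystander

How it is judged:
On the way, in this order (a step that is already met when the one before it is completed fails the run):
1. eraser, USB stick and binder clip all lie in the open drawer (x of eraser in the frame of drawer_in between -0.078 and 0.078 m and y of eraser in the frame of drawer_in between -0.14 and 0.14 m and z of eraser in the frame of drawer_in between -0.006 and 0.05 m and x of usb_stick in the frame of drawer_in between -0.078 and 0.078 m and y of usb_stick in the frame of drawer_in between -0.14 and 0.14 m and z of usb_stick in the frame of drawer_in between -0.006 and 0.05 m and x of binder_clip in the frame of drawer_in between -0.078 and 0.078 m and y of binder_clip in the frame of drawer_in between -0.14 and 0.14 m and z of binder_clip in the frame of drawer_in between -0.006 and 0.05 m and value of joint drawer above 0.04 m), for 0.2 s.
2. the drawer is pushed shut with the three pieces in it (x of eraser in the frame of drawer_in between -0.078 and 0.078 m and y of eraser in the frame of drawer_in between -0.14 and 0.14 m and z of eraser in the frame of drawer_in between -0.006 and 0.05 m and x of usb_stick in the frame of drawer_in between -0.078 and 0.078 m and y of usb_stick in the frame of drawer_in between -0.14 and 0.14 m and z of usb_stick in the frame of drawer_in between -0.006 and 0.05 m and x of binder_clip in the frame of drawer_in between -0.078 and 0.078 m and y of binder_clip in the frame of drawer_in between -0.14 and 0.14 m and z of binder_clip in the frame of drawer_in between -0.006 and 0.05 m and value of joint drawer below 0.004 m), for 0.2 s.
At the end, for the whole second after the job is handed in: The eraser, the USB stick and the binder clip lie at rest inside the drawer, the drawer is shut to within 4 mm, the pot of paper clips stands upright on the tray top within 20 mm of where it stood, and the mug, stapler, calculator and tape roll are within 20 mm of where they stood (all of step 2 and distance of each of clip_pot, mug, stapler, calculator, tape_roll from where it was at the start of the episode below 0.02 m and angle between clip_pot's own z axis and vertical below 0.15 rad and linear speed of each of eraser, usb_stick, binder_clip below 0.02 m/s); the robot touches nothing.
It fails at once if a piece is picked up: it rises more than 25 mm above the tray top (height (world z) of any of eraser, usb_stick, binder_clip above 0.103 m).
It fails at once if the pot of paper clips is lifted, tipped or shifted by more than 20 mm (distance of clip_pot from where it was at the start of the episode above 0.02 m or angle between clip_pot's own z axis and vertical above 0.3 rad).
It fails at once if the mug, stapler, calculator or tape roll is shifted by more than 20 mm (distance of any of mug, stapler, calculator, tape_roll from where it was at the start of the episode above 0.02 m).
It also fails if it takes over 67 s, if anything falls off the work surface, if the arm or the gripper's body presses on something with over 40 N, if the wrist force passes 120 N, or if a joint passes its speed limit or range.

## Working session

There is one attempt and no reset: what is moved stays moved. The work goes in short steps, Python scripts to look and compute and a shell command to move; the robot and the scene stay as the last step left them, time stands still between calls to the robot, and variables do not carry over. Pictures are saved under pics/ and viewed, at most 14 in all, crops included, and the job is handed in when it is done.

```bash
ls; mkdir -p pics; python3 - <<'E'
from workcell import arm, viewer
import cv2
s=arm.read_state();print(s['t'],s['eef_pos'],s['tcp_rot'],s['finger_gap'])
for n in('scene','top'):
    cv2.imwrite(f'pics/{n}0.png',viewer.get_image(n));print(n,viewer.camera_params(n))
E
```

```text
pics
steer.py
workcell.py
0.0 [0.22109028 0.58406064 0.23044232] [-3.13997348e+00  1.41660771e-04  2.77985806e+00] 0.0850446099785663
scene {'intrinsics': array([[499.37522419,   0.        , 313.62313418],
       [  0.        , 499.37522419, 200.318124  ],
       [  0.        ,   0.        ,   1.        ]]), 'xyz': array([-0.06451095, -0.39420448,  0.89712337]), 'attitude': array([-2.38252486,  0.00793944, -1.01573021])}
top {'intrinsics': array([[440.39652159,   0.        , 319.51555773],
       [  0.        , 440.39652159, 195.79813123],
       [  0.        ,   0.        ,   1.        ]]), 'xyz': array([0.53314307, 0.00623368, 1.2613847 ]), 'attitude': array([-3.08107203,  0.02153371, -1.57211681])}
```

View pics/scene0.png

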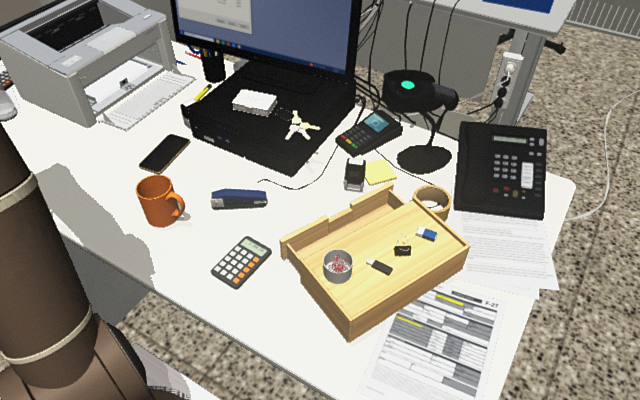

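View pics/top0.png

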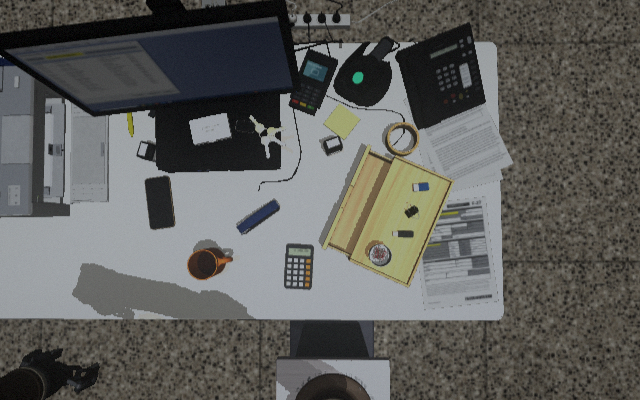

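The scene view shows the organiser at right (about 290–470, 190–335) with the pot (337,265), USB (380,267), clip (402,249) and eraser (427,233). The top view shows the drawer open on its left side, the panel running (368,147)–(325,245), and the pieces at (420,187), (411,211), (402,234), with the pot at (379,253).

```bash
python3 - <<'E'
import cv2,numpy as np
a=cv2.imread('pics/top0.png')[135:295,310:470];b=cv2.imread('pics/scene0.png')[180:340,275:475]
A=cv2.resize(a,None,fx=3.7,fy=3.7,interpolation=cv2.INTER_CUBIC);A=cv2.convertScaleAbs(A,alpha=1.4)
cv2.imwrite('pics/topc.png',A)
cv2.imwrite('pics/scenec.png',cv2.resize(b,None,fx=3.7,fy=3.7,interpolation=cv2.INTER_CUBIC))
E
```

```text
(no output)
```

View pics/topc.png

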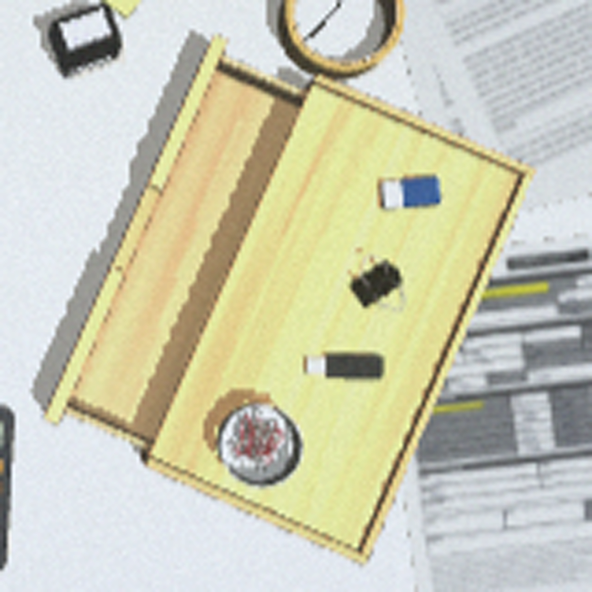

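View pics/scenec.png

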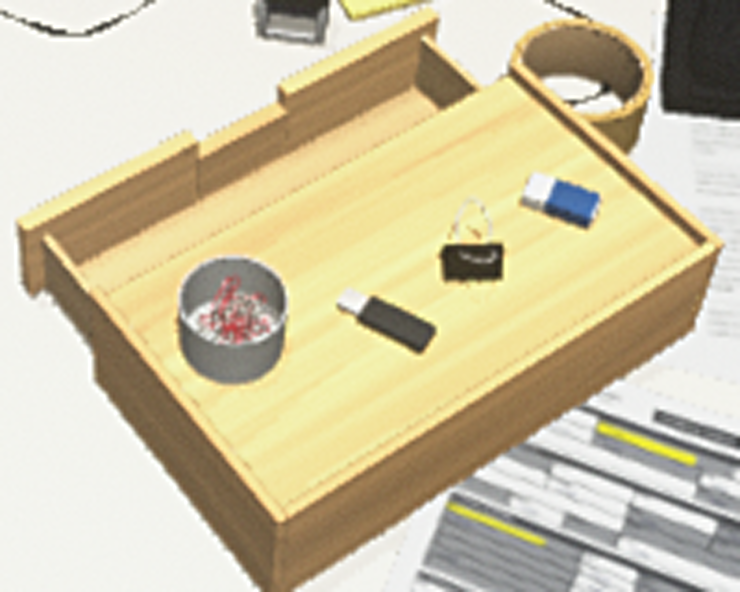

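The crops show the organiser's lip corners: in the top crop (315,78), (530,172), (365,560), (148,460), in the scene crop back corners (720,243), (280,518). The panel's top edge is the line (218,40)–(48,418) in the top crop. The pieces' long sides run roughly across the tray, about 24° off the organiser's x. I'll work out positions from both views.

```bash
cat > h.py <<'E'
import numpy as np,cv2
from scipy.spatial.transform import Rotation as R
from workcell import arm, viewer
OFF={'top':(310,135),'scene':(275,180)}
def ray(n,uv,p=None):
    p=p or viewer.camera_params(n)
    d=np.linalg.solve(p['intrinsics'],[uv[0],uv[1],1]);return p['xyz'],R.from_euler('xyz',p['attitude']).apply(d)
def crop(n,c): return ((c[0]+.5)/3.7-.5+OFF[n][0],(c[1]+.5)/3.7-.5+OFF[n][1])
def plane(n,uv,z,p=None):
    o,d=ray(n,uv,p);return o+d*(z-o[2])/d[2]
def tri(*rs):
    A=0;b=0
    for o,d in rs:
        d=d/np.linalg.norm(d);P=np.eye(3)-np.outer(d,d);A=A+P;b=b+P@o
    x=np.linalg.solve(A,b);return x
E
python3 - <<'E'
from h import *
np.set_printoptions(precision=4,suppress=True)
P={k:plane('top',crop('top',c),.088)[:2] for k,c in dict(fl=(315,78),bl=(530,172),br=(365,560),fr=(148,460)).items()}
print(P)
for a,b in(('fl','fr'),('bl','br'),('bl','fl'),('br','fr')):
    v=P[a]-P[b];print(a,b,np.linalg.norm(v),np.degrees(np.arctan2(v[1],v[0])))
for k,t,s in(('bl',(530,172),(720,243)),('br',(365,560),(280,518)),('eraser',(410,192),(562,197)),('usb',(344,366),(388,316)),('pot',(258,440),(233,290))):
    print(k,tri(ray('top',crop('top',t)),ray('scene',crop('scene',s))))
for c in((218,40),(48,418)):print('panel',plane('top',crop('top',c),.07))
E
```

```text
{'fl': array([ 0.7112, -0.1701]), 'bl': array([ 0.6424, -0.3232]), 'br': array([ 0.3664, -0.2014]), 'fr': array([ 0.4368, -0.048 ])}
fl fr 0.30026461178925157 -23.988501744596512
bl br 0.30168302453600904 -23.80385092966524
bl fl 0.1678363819804792 -114.1733971373812
br fr 0.16881912014711398 -114.65320096396906
bl [ 0.6426 -0.3235  0.0877]
br [ 0.3657 -0.2002  0.0881]
eraser [ 0.628  -0.2366  0.0881]
usb [ 0.5036 -0.1887  0.0857]
pot [ 0.4528 -0.1219  0.1203]
panel [ 0.7424 -0.102   0.07  ]
panel [0.4657 0.0237 0.07  ]
```

```bash
cat >> h.py <<'E'
C=np.array([.5392,-.1857]);TH=np.radians(-114.1)
EX=np.array([np.cos(TH),np.sin(TH)]);EY=np.array([-EX[1],EX[0]])
def org(p): d=np.asarray(p)[:2]-C;return np.array([d@EX,d@EY])
def world(x,y): return C+x*EX+y*EY
def goal(x,y,z,yaw=66):
    """shift in tool axes (commanded about = measured) and turn to organiser-frame point"""
    s=arm.read_state();M=R.from_euler('xyz',s['tcp_rot'])
    g=np.r_[world(x,y),z];d=M.inv().apply(g-s['eef_pos'])
    t=-(np.radians(yaw)-s['tcp_rot'][2]);t=(t+np.pi)%(2*np.pi)-np.pi
    print('t',round(s['t'],2),'org now',org(s['eef_pos']).round(4),s['eef_pos'][2].round(4),'yaw',np.degrees(s['tcp_rot'][2]).round(1),'shift',d.round(4),'turn',round(t,3))
def tray(n,im,z):
    p=viewer.camera_params(n)
    q=lambda x,y,zz:(lambda c:(p['intrinsics']@c)[:2]/c[2])(R.from_euler('xyz',p['attitude']).inv().apply(np.r_[world(x,y),zz]-p['xyz']))
    poly=np.array([q(x,y,.078) for x,y in((-.08,-.14),(-.08,.14),(.072,.14),(.072,-.14))]).astype(np.int32)
    m=np.zeros(im.shape[:2],np.uint8);cv2.fillPoly(m,[poly],255)
    h=cv2.cvtColor(im,cv2.COLOR_BGR2HSV);w=cv2.inRange(h,(12,60,70),(38,255,255))
    m&=~w
    for c in cv2.findContours(m,cv2.RETR_EXTERNAL,cv2.CHAIN_APPROX_NONE)[0]:
        if cv2.contourArea(c)<25:continue
        pts=np.array([org(plane(n,u,z,p)) for u in c[:,0]])*1000
        (cx,cy),sz,a=cv2.minAreaRect(pts.astype(np.float32))
        print(n,np.round([cx,cy]),np.round(sz),round(a),'min',pts.min(0).round(),'max',pts.max(0).round(),'px',c[:,0].mean(0).round())
E
python3 - <<'E'
from h import *
tray('top',cv2.imread('pics/top0.png'),.088);tray('scene',cv2.imread('pics/scene0.png'),.088)
for c in((218,40),(48,418)):print('panel',org(plane('top',crop('top',c),.07)))
for n in(0,1,2,3):print(org(plane('top',crop('top',((315,78),(530,172),(365,560),(148,460))[n]),.088)))
goal(.07,.06,.2)
E
```

```text
top [ -14. -109.] [58. 60.] 24 min [ -46. -139.] max [ 16. -78.] px [380. 256.]
top [ 17. -33.] [50. 16.] 24 min [ -9. -45.] max [ 42. -15.] px [403. 233.]
top [19. 29.] [34. 37.] 51 min [-1. 15.] max [38. 49.] px [413. 213.]
top [ 11. 103.] [43. 22.] 30 min [-10.  84.] max [ 34. 122.] px [421. 187.]
scene [ 18. -35.] [53. 16.] 22 min [ -8. -50.] max [ 45. -18.] px [379. 265.]
scene [ -28. -102.] [58. 83.] 55 min [ -68. -138.] max [ 10. -64.] px [337. 265.]
scene [16. 30.] [32. 21.] 56 min [ 1. 12.] max [31. 48.] px [402. 250.]
scene [ 10. 101.] [42. 27.] 28 min [-13.  81.] max [ 33. 120.] px [426. 233.]
panel [-0.15941951  0.15129528]
panel [-0.16108522 -0.15260391]
[-0.08449204  0.15059822]
[0.0833442  0.15038321]
[ 0.08490353 -0.15129578]
[-0.08390772 -0.14966583]
t 0.1 org now [-0.5728 -0.6047] 0.2305 yaw 159.3 shift [-0.6258 -0.6807  0.0316] turn 1.628
```

The rows are not in the units I measure in: shifts go in units of 20 mm and turns go in units of 0.2 rad. I convert before sending: -0.22 m is -11, -0.2 m is -10, 0.6 rad is 3.

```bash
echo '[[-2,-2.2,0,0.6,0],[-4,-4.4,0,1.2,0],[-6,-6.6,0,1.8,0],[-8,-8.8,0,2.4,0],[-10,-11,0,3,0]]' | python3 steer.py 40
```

```text
refused: ROWS must be an object with the rows under "rows". Nothing was moved.
```

The call was refused and nothing moved: it wants an object with the rows under "rows". Same move again in that form.

```bash
echo '{"rows":[[-2,-2.2,0,0.6,0],[-4,-4.4,0,1.2,0],[-6,-6.6,0,1.8,0],[-8,-8.8,0,2.4,0],[-10,-11,0,3,0]]}' | python3 steer.py 40; python3 -c "
from h import *
goal(.063,.108,.2)"
```

```text
t: 0.72
eef_pos: [0.3308, 0.306, 0.2311]
tcp_rot: [-3.141, -0.0, 2.176]
ft_force: [1.2, 0.1, 0.0]
finger_gap: 0.0002
grasp_force: 0.0
t 0.72 org now [-0.3637 -0.391 ] 0.2311 yaw 124.7 shift [-0.6479 -0.1061  0.0311] turn 1.024
```

```bash
echo '{"rows":[[-3,-0.5,0,0.6,0],[-6,-1,0,1.2,0],[-9,-1.5,0,1.8,0],[-12,-2,0,2.4,0],[-15,-2.5,0,3,0]]}' | python3 steer.py; python3 -c "
from h import *
goal(.063,.108,.2)"
```

```text
t: 1.35
eef_pos: [0.4614, 0.0315, 0.2314]
tcp_rot: [3.141, -0.0, 1.576]
ft_force: [1.0, 1.2, -0.3]
finger_gap: 0.0
grasp_force: 0.0
t 1.35 org now [-0.1665 -0.1597] 0.2314 yaw 90.3 shift [-0.3197  0.1489  0.0313] turn 0.424
```

```bash
echo '{"rows":[[-2.65,1.25,0,0.55,0],[-5.35,2.5,0,1.1,0],[-8,3.75,0,1.65,0],[-10.65,5,0.5,2.12,0],[-13.35,6.25,1,2.12,0]]}' | python3 steer.py;python3 -c "
from h import *
goal(.063,.108,.12)"
```

```text
t: 1.98
eef_pos: [0.5893, -0.2336, 0.2106]
tcp_rot: [-3.141, -0.0, 1.156]
ft_force: [1.8, 0.1, 0.8]
finger_gap: -0.0
grasp_force: 0.0
t 1.98 org now [0.0233 0.0653] 0.2106 yaw 66.2 shift [-0.0399  0.0425  0.0905] turn 0.004
```

In the tool's units: 0.09 m is 4.5, 0.065 m is 3.25.

```bash
echo '{"rows":[[-1,1,1,0,0],[-2,2.125,2,0,0],[-2,2.125,3.25,0,0],[-2,2.125,4.5,0,0],[-2,2.125,4.5,0,0]]}' | python3 steer.py;python3 - <<'E'
from h import *
goal(.063,.108,.083)
im=viewer.get_image('wrist');p=viewer.camera_params('wrist');cv2.imwrite('pics/w1.png',im)
tray('scene',viewer.get_image('scene'),.088)
E
```

```text
t: 2.6
eef_pos: [0.6098, -0.2854, 0.1189]
tcp_rot: [-3.137, 0.0, 1.156]
ft_force: [-0.7, -0.5, 0.8]
finger_gap: 0.0003
grasp_force: 0.0
t 2.6 org now [0.0622 0.1052] 0.1189 yaw 66.2 shift [-0.0008  0.003   0.0358] turn 0.004
scene [ 18. -36.] [53. 17.] 22 min [ -8. -50.] max [ 45. -18.] px [379. 265.]
scene [ -27. -102.] [58. 83.] 55 min [ -68. -137.] max [ 10. -64.] px [337. 265.]
scene [16. 30.] [32. 21.] 56 min [ 1. 12.] max [31. 48.] px [402. 250.]
scene [ 43. 130.] [ 9. 24.] 86 min [ 31. 125.] max [ 55. 134.] px [448. 237.]
scene [10. 99.] [42. 27.] 30 min [-11.  81.] max [ 34. 119.] px [426. 234.]
```

View pics/w1.png

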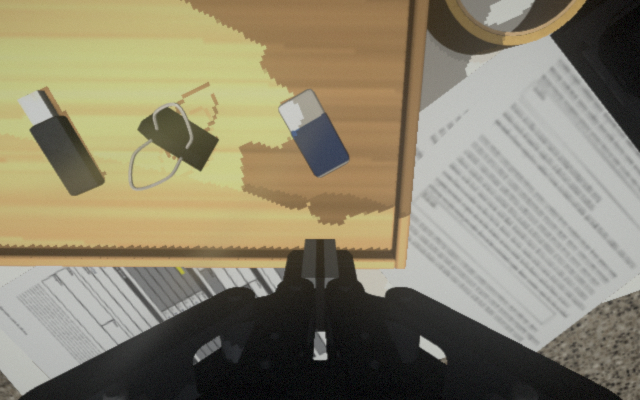

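The wrist view shows the eraser at (314,133), clip (178,138), USB (61,143), and the lip's inner edge at about row 250; the closed tip is at (320,258). I'll check the lip and eraser with this calibration.

```bash
python3 - <<'E'
from h import *
for n,u,z in(('lip',(100,247),.088),('lip',(350,258),.088),('er',(314,133),.091),('er rear',(318,177),.085),('er rearR',(349,160),.085),('usb rear',(75,195),.085),('usb rearR',(104,183),.085),('clip rear',(203,171),.09),('clip left',(138,128),.09),('sidelip',(403,130),.088),('tip?',(320,240),.118)):print(n,(org(plane('wrist',u,z))*1000).round())
E
```

```text
lip [ 74. -17.]
lip [ 80. 124.]
er [  9. 103.]
er rear [ 33. 105.]
er rearR [ 24. 122.]
usb rear [ 44. -27.]
usb rearR [ 37. -10.]
clip rear [29. 46.]
clip left [ 8. 15.]
sidelip [  8. 148.]
tip? [ 55. 106.]
```

```bash
echo '{"rows":[[0,0.15,0.6,0,0],[0,0.15,1.2,0,0],[0,0.15,1.75,0,0],[0,0.15,1.75,0,0]]}' | python3 steer.py | grep -E 'pos|force' && echo '{"rows":[[0.75,0,0,0,0],[1.5,0,0,0,0],[2.25,0,0,0,0],[3,0,0,0,0],[3,0,0,0,0]]}' | python3 steer.py; python3 - <<'E'
from h import *
goal(-.105,.108,.083)
cv2.imwrite('pics/w2.png',viewer.get_image('wrist'))
E
```

```text
eef_pos: [0.6132, -0.287, 0.0849]
ft_force: [-0.7, 0.5, -0.2]
grasp_force: 0.0
t: 3.82
eef_pos: [0.6392, -0.2301, 0.0862]
tcp_rot: [-3.141, -0.001, 1.159]
ft_force: [-0.0, 0.2, -0.2]
finger_gap: 0.0001
grasp_force: 0.0
t 3.83 org now [-0.0003  0.1094] 0.0862 yaw 66.4 shift [ 0.1047 -0.0005  0.0033] turn 0.007
```

View pics/w2.png

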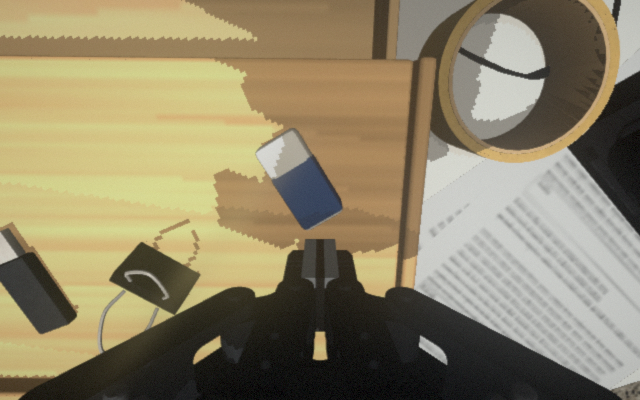

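The eraser, centred at (300,178), is being pushed ahead of the tip and the front edge is at row 58. I'll keep going over the edge.

```bash
echo '{"rows":[[0.75,0,0.1,0,0],[1.5,0,0.1,0,0],[2.25,0,0.1,0,0],[3,0,0.1,0,0],[3.75,0,0.1,0,0]]}' | python3 steer.py | grep -E 'pos|ft_f' && echo '{"rows":[[0.75,0,0,0,0],[1.5,0,0,0,0],[1.5,0,0,0,0]]}' | python3 steer.py| grep -E 'pos|ft_f'; python3 - <<'E'
from h import *
goal(-.06,.108,.12)
cv2.imwrite('pics/w3.png',viewer.get_image('wrist'));im=viewer.get_image('scene');cv2.imwrite('pics/s3.png',im);tray('scene',im,.088)
E
```

```text
eef_pos: [0.6689, -0.1627, 0.0842]
ft_force: [0.0, 0.5, -0.9]
eef_pos: [0.6811, -0.1344, 0.084]
ft_force: [-0.1, -0.5, 0.1]
t 4.88 org now [-0.1048  0.1086] 0.084 yaw 66.4 shift [-0.0448 -0.001  -0.036 ] turn 0.006
scene [ 18. -35.] [53. 16.] 22 min [ -8. -48.] max [ 45. -18.] px [379. 266.]
scene [ -28. -102.] [58. 83.] 55 min [ -67. -137.] max [ 11. -64.] px [337. 265.]
scene [16. 30.] [32. 21.] 56 min [ 1. 12.] max [31. 48.] px [403. 250.]
```

View pics/w3.png

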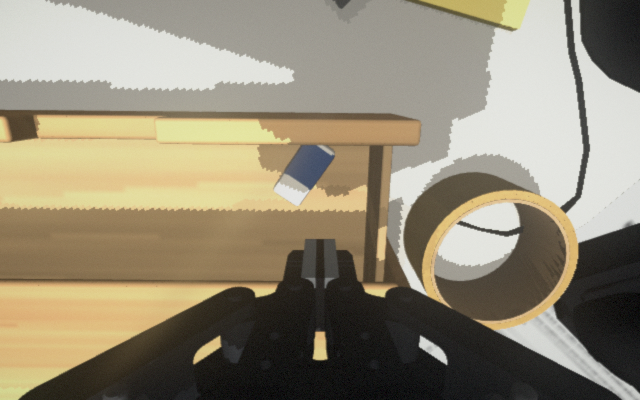

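The eraser lies in the drawer at (305,175). Next is the clip.

```bash
echo '{"rows":[[0,0,-2.75,0,0],[-2.6,-1.3,-2.75,0,0],[-5.25,-2.6,-2.75,0,0],[-7.9,-3.95,-2.75,0,0],[-8.15,-3.95,-2.5,0,0]]}' | python3 steer.py | grep -E 'pos|ft_f' ; python3 - <<'E'
from h import *
goal(.058,.030,.083)
E
```

```text
eef_pos: [0.538, -0.2591, 0.1355]
ft_force: [1.3, 1.0, -0.7]
t 5.6 org now [0.0675 0.0289] 0.1355 yaw 65.7 shift [0.0096 0.0011 0.0525] turn -0.005
```

```bash
echo '{"rows":[[0,0.05,0,0,0],[0,0.05,1,0,0],[0,0.05,2,0,0],[0,0.05,2.5,0,0],[0,0.05,2.5,0,0]]}' | python3 steer.py | grep -E 'pos|ft_f' ; python3 - <<'E'
from h import *
goal(-.105,.030,.083)
E
```

```text
eef_pos: [0.5428, -0.2537, 0.0828]
ft_force: [-0.2, 0.3, 1.3]
t 6.22 org now [0.0606 0.031 ] 0.0828 yaw 66.2 shift [ 1.656e-01 -1.000e-04 -3.000e-04] turn 0.004
```

In the tool's units: 0.075 m is 3.75, 0.06 m is 3.

```bash
echo '{"rows":[[0.75,0,0,0,0],[1.5,0,0,0,0],[2.25,0,0,0,0],[3,0,0,0,0],[3.75,0,0,0,0]]}' | python3 steer.py | grep -E 'pos|ft_f'; python3 -c "
from h import *
goal(-.105,.03,.083)
cv2.imwrite('pics/w4.png',viewer.get_image('wrist'))"
```

```text
eef_pos: [0.5742, -0.1845, 0.0845]
ft_force: [0.3, -0.0, 1.5]
t 6.85 org now [-0.0154  0.0315] 0.0845 yaw 66.2 shift [ 0.0896 -0.0009  0.0015] turn 0.004
```

View pics/w4.png

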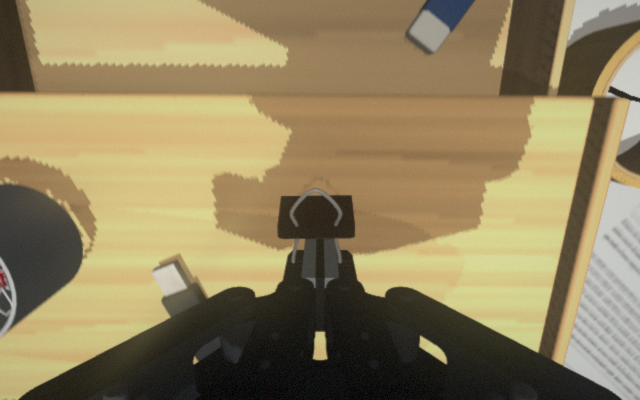

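The clip at (316,216) sits flat against the tip and square to it, and the front edge is at row 95. I'll continue, then move on to the USB stick.

```bash
echo '{"rows":[[0.75,0,0,0,0],[1.5,0,0,0,0],[2.25,0,0,0,0],[3,0,0,0,0],[3.75,0,0,0,0]]}' | python3 steer.py | grep -E 'pos|ft_f'; echo '{"rows":[[0.65,0,0,0,0],[0.65,0,0,0,0],[0,0,-2.5,0,0],[-2,-0.9,-2.75,0,0],[-2,-0.9,-2.75,0,0]]}' | python3 steer.py | grep -E 'pos|ft_f'; python3 - <<'E'
from h import *
goal(.058,-.029,.13)
im=viewer.get_image('scene');tray('scene',im,.088)
c=cv2.convertScaleAbs(cv2.resize(viewer.get_image('top')[135:295,310:470],None,fx=3,fy=3,interpolation=2),alpha=1.4)
w=cv2.resize(viewer.get_image('wrist'),(512,320))
o=np.zeros((480,800,3),np.uint8);o[:480,:288]=c[:,:288];o[:320,288:]=w;cv2.imwrite('pics/m5.png',o)
E
```

```text
eef_pos: [0.6042, -0.1156, 0.0841]
ft_force: [0.3, -0.0, -1.0]
eef_pos: [0.5689, -0.1504, 0.1405]
ft_force: [0.6, 1.0, -0.5]
t 8.15 org now [-0.0444  0.0127] 0.1405 yaw 65.9 shift [-0.1024 -0.0417  0.0106] turn -0.002
scene [ 17. -35.] [53. 16.] 23 min [ -8. -48.] max [ 45. -18.] px [379. 266.]
scene [ -28. -102.] [58. 83.] 55 min [ -68. -137.] max [ 10. -65.] px [337. 265.]
```

View pics/m5.png

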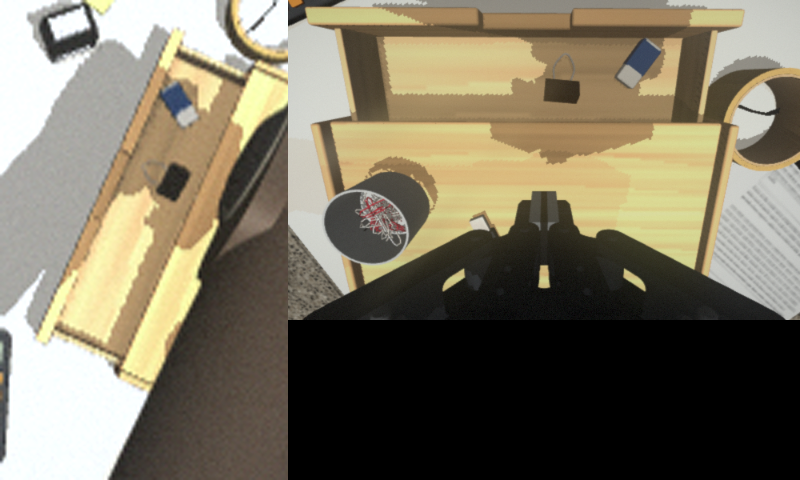

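The clip (562,91) and the eraser (638,62) are both in the drawer, and the pot hasn't moved. Next is the USB stick.

In the tool's units: -0.105 m is -5.25, -0.07 m is -3.5.

```bash
echo '{"rows":[[-1.75,-0.7,0,0,0],[-3.5,-1.4,0,0,0],[-5.25,-2.1,0,0,0],[-5.25,-2.1,0.5,0,0],[-5.25,-2.1,1.25,0,0]]}' | python3 steer.py | grep -E 'pos|ft_f'; python3 - <<'E'
from h import *
goal(.062,-.029,.0815)
E
```

```text
eef_pos: [0.4916, -0.2245, 0.1135]
ft_force: [-0.2, 0.7, 0.3]
t 8.93 org now [ 0.0549 -0.0276] 0.1135 yaw 66.3 shift [-0.0071 -0.0015  0.032 ] turn 0.005
```

In the tool's units: 0.031 m is 1.55, 0.024 m is 1.2.

```bash
echo '{"rows":[[-0.35,-0.05,0,0,0],[-0.35,-0.05,0.6,0,0],[-0.35,-0.05,1.2,0,0],[-0.35,-0.05,1.55,0,0],[-0.35,-0.05,1.55,0,0]]}' | python3 steer.py | grep -E 'pos|ft_f'; python3 - <<'E'
from h import *
goal(.062,-.029,.0815)
E
```

```text
eef_pos: [0.4864, -0.2313, 0.0826]
ft_force: [-0.4, -0.6, 0.3]
t 9.55 org now [ 0.0631 -0.0296] 0.0826 yaw 66.2 shift [0.0011 0.0006 0.0011] turn 0.004
```

```bash
echo '{"rows":[[0.65,0,0.075,0,0],[1.3,0,0.1,0,0],[1.95,0,0.1,0,0],[2.6,0,0.1,0,0],[3.25,0,0.1,0,0]]}' | python3 steer.py | grep -E 'pos|ft_f'; python3 -c "
from h import *
goal(-.105,-.029,.082)
cv2.imwrite('pics/w6.png',viewer.get_image('wrist'))"
```

```text
eef_pos: [0.5134, -0.1709, 0.0814]
ft_force: [1.0, 1.4, 0.2]
t 10.18 org now [-0.003  -0.0296] 0.0814 yaw 66.3 shift [ 0.102   0.0012 -0.0006] turn 0.004
```

View pics/w6.png

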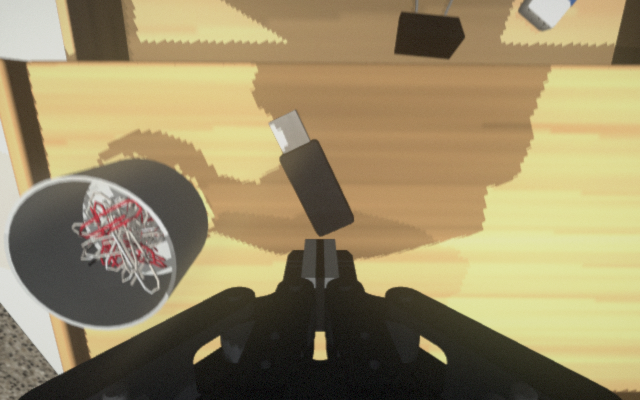

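The USB stick, centred at about (312,175), is moving straight ahead of the tip and clear of the pot. I'll push it over the edge.

```bash
echo '{"rows":[[0.65,0,0,0,0],[1.3,0,0,0,0],[1.95,0,0,0,0],[2.6,0,0,0,0],[3.25,0,0,0,0]]}' | python3 steer.py | grep -E 'pos|ft_f'; echo '{"rows":[[0.75,0,0,0,0],[1.5,0,0,0,0],[1.85,0,0,0,0],[1.85,0,0,0,0],[1.85,0,-1,0,0]]}' | python3 steer.py | grep -E 'pos|ft_f'; python3 - <<'E'
from h import *
goal(-.23,0,.13)
im=viewer.get_image('scene');tray('scene',im,.088)
w=cv2.resize(viewer.get_image('wrist'),(480,300));c=cv2.resize(im[180:340,300:460],(320,320),interpolation=2)
o=np.zeros((320,800,3),np.uint8);o[:,:320]=c;o[:300,320:]=w;cv2.imwrite('pics/m7.png',o)
E
```

```text
eef_pos: [0.5396, -0.1116, 0.0813]
ft_force: [-0.5, -0.2, -0.2]
eef_pos: [0.5528, -0.079, 0.1004]
ft_force: [1.3, 0.5, -0.5]
t 11.47 org now [-0.1029 -0.0311] 0.1004 yaw 66.2 shift [ 0.1269  0.0317 -0.0298] turn 0.003
scene [ -28. -102.] [58. 83.] 55 min [ -68. -137.] max [ 11. -64.] px [337. 265.]
```

View pics/m7.png

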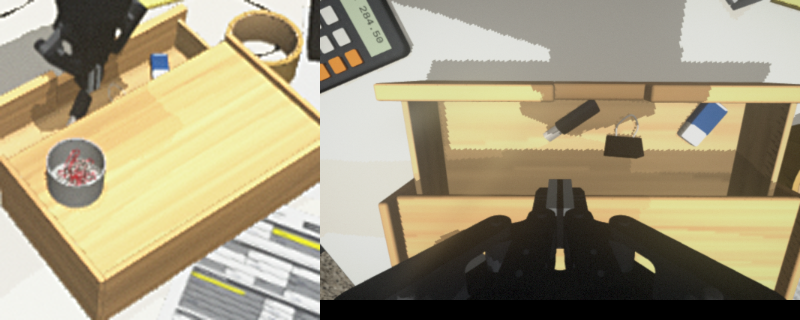

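All three pieces lie in the drawer, the USB at (572,119), clip (624,145) and eraser (703,123) in the right half, and the pot is in place. Next I'll go in front of the panel and push it shut.

In the tool's units: 0.08 m is 4, 0.12 m is 6.

```bash
echo '{"rows":[[0,0,-1.5,0,0],[2,0.5,-1.75,0,0],[4,1,-1.75,0,0],[6,1.6,-1.75,0,0],[6,1.6,-1.75,0,0]]}' | python3 steer.py | grep -E 'pos|ft_f';echo '{"rows":[[0,0,2,0,0],[0,0,4,0,0],[0,0,4.9,0,0],[0,0,4.9,0,0]]}' | python3 steer.py | grep -E 'pos|ft_f'; python3 - <<'E'
from h import *
goal(-.109,0,.038)
E
```

```text
eef_pos: [0.633, 0.0218, 0.1351]
ft_force: [0.5, -0.6, -0.3]
eef_pos: [0.6308, 0.0173, 0.0374]
ft_force: [0.1, -0.2, 0.5]
t 12.7 org now [-0.2227  0.0007] 0.0374 yaw 66.2 shift [-0.1137 -0.0012 -0.0005] turn 0.003
```

In the tool's units: -0.06 m is -3, -0.05 m is -2.5.

```bash
echo '{"rows":[[-0.75,0,0,0,0],[-1.5,0,0,0,0],[-2,0,0,0,0],[-2.5,0,0,0,0],[-3,0,0,0,0]]}' | python3 steer.py | grep -E 'pos|ft_f';echo '{"rows":[[-0.5,0,0,0,0],[-1,0,0,0,0],[-1.5,0,0,0,0],[-2,0,0,0,0],[-2.3,0,0,0,0]]}' | python3 steer.py | grep -E 'pos|ft_f'; python3 - <<'E'
from h import *
goal(-.109,0,.038)
E
```

```text
eef_pos: [0.6078, -0.0366, 0.0387]
ft_force: [0.9, 1.7, 1.6]
eef_pos: [0.5885, -0.0795, 0.0382]
ft_force: [0.6, 1.9, 1.3]
t 13.95 org now [-0.117   0.0016] 0.0382 yaw 66.2 shift [-0.008  -0.0017  0.0002] turn 0.003
```

Contact is about 2 N and steady. I'll finish in small steps until the stop is felt.

In the tool's units: -0.008 m is -0.4, -0.006 m is -0.3.

```bash
echo '{"rows":[[-0.15,0,0,0,0],[-0.3,0,0,0,0],[-0.4,0,0,0,0],[-0.4,0,0,0,0]]}' | python3 steer.py | grep -E 'pos|ft_f';echo '{"rows":[[-0.1,0,0,0,0],[-0.15,0,0,0,0],[-0.15,0,0,0,0]]}' | python3 steer.py | grep -E 'pos|ft_f'; python3 -c "
from h import *
goal(-.109,0,.038)"
```

```text
eef_pos: [0.5857, -0.0862, 0.0382]
ft_force: [-0.6, 1.1, -0.7]
eef_pos: [0.5856, -0.0863, 0.0382]
ft_force: [3.1, 7.3, -1.3]
t 14.82 org now [-0.1097  0.0017] 0.0382 yaw 66.3 shift [-0.0007 -0.0017  0.0002] turn 0.006
```

```bash
echo '{"rows":[[-0.1,0,0,0,0],[-0.1,0,0,0,0]]}' | python3 steer.py | grep -E 'pos|ft_f';echo '{"rows":[[1,0,0,0,0],[2.5,0,0,0,0],[3.5,0,-1.5,0,0],[4,0,-4,0,0],[4,0,-4,0,0]]}' | python3 steer.py | grep -E 'pos|ft_f'; python3 - <<'E'
from h import *
s=viewer.get_image('scene');tray('scene',s,.088)
t=cv2.convertScaleAbs(viewer.get_image('top')[130:300,180:480],alpha=1.4)
w=cv2.resize(viewer.get_image('wrist'),(384,240))
o=np.zeros((560,800,3),np.uint8);o[:320,:416]=cv2.resize(s[160:340,230:464],(416,320));o[:240,416:]=w;o[320:,:420]=cv2.resize(t,(420,240));cv2.imwrite('pics/m8.png',o)
E
```

```text
eef_pos: [0.5855, -0.0863, 0.0383]
ft_force: [4.9, 11.7, -1.7]
eef_pos: [0.6189, -0.0166, 0.1218]
ft_force: [0.9, -0.5, -0.0]
scene [ -27. -102.] [58. 83.] 55 min [ -68. -138.] max [ 10. -64.] px [338. 265.]
```

View pics/m8.png

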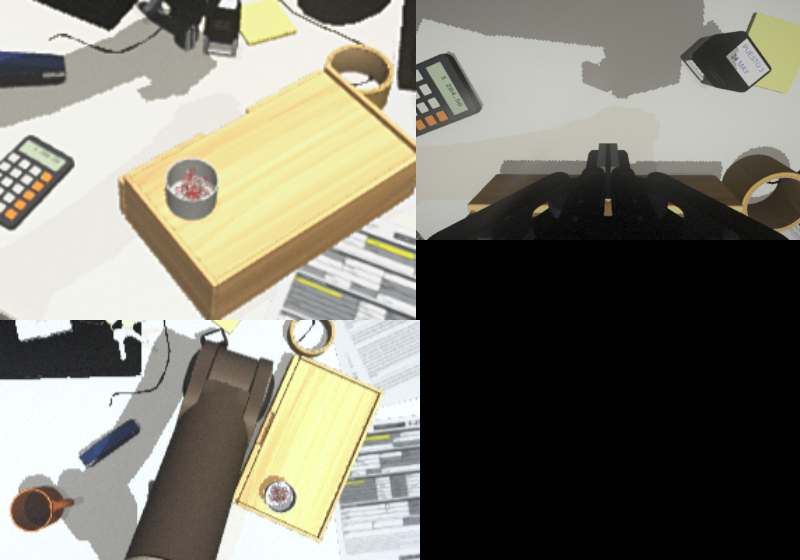

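The picture shows the drawer shut flush with the tray front, the pot in place at (190,190), the bystanders where they stood, and the arm clear of everything. I'll hand it in.

```bash
python3 -c "
from workcell import arm, viewer
print(arm.job_done())"
```

```text
the job is handed in; nothing more can be done
None
```

The eraser, USB stick and binder clip are in the drawer, the drawer is pushed shut to its stop, the pot and bystanders look unmoved in the last picture, and the job is handed in; no verdict was printed.

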